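# Load the harness test jig and hold its plunger

### The job

Put the two loose harness plugs one at a time into the test jig, each into the nest of its own size, flat on the nest's floor, and let go of them. Only when both are in, press the jig's spring plunger straight down about 8 mm, until its top is level with the top of the gauge pillar beside it (never down to its stop), and hold it there for three seconds while the test runs. Finish while still holding the plunger at that depth with the plugs still seated; leave the heat sink, solder spool and tape roll where they are.

Things in the scene. Friction and masses are not known exactly. Their poses are not given: they have to be found in the camera images.
- plug_large: The larger loose black plug housing, about 30 (its x) x 32 (its y) x 20 mm high; the solid body to grasp is 28 x 30 x 18 mm. Origin at the centre of its underside, z up. About 0.02 kg. Starts lying flat on the mat.
- plug_small: The smaller loose black plug housing, about 30 (its x) x 22 (its y) x 16 mm high; the solid body to grasp is 28 x 20 x 14 mm. Origin at the centre of its underside, z up. About 0.02 kg. Starts lying flat on the mat; the two plugs may change places.
- test_jig: The fixed test jig: a bare aluminium block 84 (its x) x 176 (its y) x 20 mm high, screwed down, with two rectangular nests in its top and a black spring plunger at one end. Origin at the centre of its underside. In its frame the small nest is at y = +55 mm, the large nest in the middle at y = 0, the plunger at y = -65 mm, all at x = 0. It stands in a different place and turn each time.
- nest_large (a point): Centre of the floor of the large nest, 7 mm below the jig's top face and 13 mm above the worktop; axes as the jig's. The nest is 32 mm in x and 34 mm in y, so the large plug goes in with its x along the jig's x (either way round) and about 1 mm of room each side; it stands 11 mm above the jig's top when seated.
- nest_small (a point): Centre of the floor of the small nest, 7 mm deep, 13 mm above the worktop; axes as the jig's. The nest is 32 mm in x and 24 mm in y, so the small plug goes in with its x along the jig's x (either way round); it stands 7 mm above the jig's top when seated.
- plunger_top (a point): Centre of the flat top of the plunger's round black cap (30 mm across the flat, 36 mm overall); 74 mm above the worktop when up; it moves down with the plunger.
- plunger (a joint): Travel of the plunger in m: 0 fully up, growing as it is pressed straight down, 0.014 at its stop. A spring pushes it back up: 4 N at the start of the travel, 12 N at 8 mm, 18 N at the stop.
- gauge_top (a point): Centre of the top of the fixed steel gauge pillar (9 x 12 mm) that stands 33.5 mm from the plunger's axis on the jig's +x side; 66 mm above the worktop: the plunger's top is level with it at 8 mm of travel.
- heat_sink: Bystander: finned grey heat sink 32 x 32 x 18 mm, loose; origin at the centre of its underside. Beside it a small fixed blue bench vice, 40 mm high, stands on the mat: keep clear of it.
- solder_spool: Bystander: spool of solder, 60 mm across, 31 mm high, loose; origin at the centre of its underside.
- tape_roll: Bystander: roll of tape, 56 mm across, 18 mm high, loose; origin at the centre of its underside.
Things that resemble listed ones, but are neither listed nor needed, are in the scene too. What is shaped like the plug_small but turquoise is not meant.

How it is judged:
On the way, in this order (a step that is already met when the one before it is completed fails the run):
1. both plugs lie seated in their own nests and are let go, the plunger still up (horizontal distance between plug_large and nest_large below 0.005 m and z of plug_large in the frame of nest_large below 0.002 m and angle between each of plug_large, plug_small's own z axis and vertical below 0.1 rad and horizontal distance between plug_small and nest_small below 0.005 m and z of plug_small in the frame of nest_small below 0.002 m and value of joint plunger below 0.002 m and contact force between the fingers and plug_large below 0.2 N and contact force between the fingers and plug_small below 0.2 N), for 0.2 s.
2. the plunger is held pressed 5.5 to 10.5 mm for three seconds, the plugs seated (horizontal distance between plug_large and nest_large below 0.005 m and z of plug_large in the frame of nest_large below 0.002 m and angle between each of plug_large, plug_small's own z axis and vertical below 0.1 rad and horizontal distance between plug_small and nest_small below 0.005 m and z of plug_small in the frame of nest_small below 0.002 m and value of joint plunger between 0.0055 and 0.0105 m), for 2.8 s.
At the end, for the whole second after the job is handed in: Each plug lies in its own nest (within 5 mm of its centre, underside within 2 mm of the floor, level to 0.1 rad), the robot is still pressing the plunger (over 4 N) at 5.5 to 10.5 mm of travel, and the three bystanders are within 20 mm of where they stood (all of step 2 and contact force between any of the fingers, the arm and test_jig above 4 N and distance of each of heat_sink, solder_spool, tape_roll from where it was at the start of the episode below 0.02 m); the arm keeps its last pose, push and grip.
It fails at once if the plunger is pressed (over 3 mm) before both plugs are in their nests (value of joint plunger above 0.003 m and not (horizontal distance between plug_large and nest_large below 0.005 m and z of plug_large in the frame of nest_large below 0.002 m and angle between each of plug_large, plug_small's own z axis and vertical below 0.1 rad and horizontal distance between plug_small and nest_small below 0.005 m and z of plug_small in the frame of nest_small below 0.002 m)).
It fails at once if the plunger is driven to its stop (over 13 mm) (value of joint plunger above 0.013 m).
It fails at once if a bystander is moved over 20 mm (not (distance of each of heat_sink, solder_spool, tape_roll from where it was at the start of the episode below 0.02 m)).
It also fails if it takes over 64 s, if anything falls off the work surface, if the arm or the gripper's body presses on something with over 40 N, if the wrist force passes 120 N, or if a joint passes its speed limit or range.

### The arm

A 6-joint arm with a two-finger parallel gripper is mounted at the origin on a cart in front of the work surface, level with it; the furniture and walls round the work are solid. World frame = base frame: x ahead of the robot, y to its left, z up, the work surface at z = 0. Lengths are in m, angles in rad, forces in N, time in s.
With the tool pointing down it reaches from about 0.425 to 0.95 m from the base axis. Payload 3.5 kg.
Tool frame: the origin (TCP) lies at the very end of the fingers, on their centre line; the grasp point (between the pads) lies 19 mm behind it; z points along the fingers, y is the line along which they close (so a half turn about z gives the same grasp; the last joint's range is limited). The gripper opens to 85 mm and grips with 20 to 120 N. Pads are 22 mm wide; open, the fingers measure 114 mm over their backs; the gripper's body (76 mm by 85 mm) begins 54 mm behind the grasp point. The pads swing forward as they close: fully open they stand 13 mm farther back than shut.
Start: joints at [-0.896, 0.286, 1.577, -0, 1.279, -0.15], TCP at [0.496, -0.458, 0.231] pointing down, gripper open.
Joint ranges: [-2.77, 2.77], [-0.9, 2.22], [0.21, 2.48], [-1.53, 4.67], [0.24, 2.81], [-2.84, 2.84]. Speed limits (rad/s): [2.79, 2.79, 3.14, 3.14, 3.14, 3.14].

### API

Orientations are given as a unit quaternion [x, y, z, w].
In Python, from plant import get_state, read_camera, sign_off, recognise gives the robot as it stands.
- The arm moves only by the tool arm_command, never from a script. Its argument "steps" is a list of rows, each an object with "translation": the shift along the tool's x, y, z scaled (see below), a list of three; "twist": the turn, a rotation vector about the tool's x, y, z scaled (see below), a list of three; "fingers": the opening, from -1 (shut) to 1 (fully open). In form: [{"translation": [x, y, z], "twist": [rx, ry, rz], "fingers": fingers}, ...]. A call has 1 to 5 rows; each row is the pose to reach, as a shift and turn from the pose commanded when the call began, along the tool's axes at that moment; what a row does not reach only later rows make up. The controller multiplies each number of a shift by 75 cm and each number of a turn by 60 degrees. A row lasts 1/8 s, in which the tool goes at most 62.5 mm and 10.7 degrees, less where a joint would pass 70% of its speed; a pose out of reach is approached as far as the arm can. A call with a number of a shift or a turn outside -1 to 1 is refused whole. A call with a gripper value outside its range is refused whole. The fingers move at their own pace and stop on an object; "grip_force" is the grip in N (left out, the last holds). Time passes only in rows, so rows that repeat a pose let the fingers close. It gives the time, the measured TCP pose, the force, the opening and the grip force at its end, in the units of the state.
- get_state(): the state, without advancing time (a new reading comes with each control period).
- read_camera(name): name is "side" or "top"; returns a dict with "pixels" (420x560x3 uint8, red, green, blue), "K" (3x3 intrinsics, pixels), "k1" (the pictures are not rectified: a ray, as slopes to the right and down, at radius r is drawn at 1 + k1 r^2 times it, then the intrinsics apply), "R" (3x3) and "t" (3): a world point X has camera coordinates R X + t. Camera axes: x right, y down, z forward; pixel columns grow to the right and rows downward; lengths in m; the calibration is good to about 2 mm. A picture is of the moment at which its call begins. There is no depth.
- sign_off(): hands the job in; it is judged then, once.
Trained networks look in a picture, given as the dict that the camera call returned (one of the last four; its "shot" number tells which), for a name from the list of things; names that differ only in an ending like _2 or _b are one class to them, and where a whole thing is asked for, a point or a joint stands for the part that bears it (a point fixed in the world has none). Each returns a list of dicts, best first, with "conf" (0 to 1); they miss things now and then, are a little off and sometimes report something else, mostly with a low value. They report only what shows in the picture. A call takes as long as a camera call. They do not tell look-alikes from the thing itself.
- recognise(picture, query): "point" ([row, column] in pixels, amid what is visible of it).
The state is a dict: "time": time; "qpos": joint angles; "dq": joint speeds; "joint_efforts": joint torques, N m; "eef_pos": TCP position; "tcp_rot": TCP orientation; "contact_force": force on the tool from outside, world axes, zero at the start; "wrist_torque": the same for the moment, N m; "opening": opening from 0.0 (shut) to 1.0 (fully open); "finger_force": force on a finger pad.
Only numpy, scipy, OpenCV 4.12 (cv2) and the standard library are available. Lean on these libraries where they do the work, as an engineer would, in place of code of your own. Each camera call takes 0.05 s, during which the arm holds its last target. There are 200 camera calls.

## Working session

There is one attempt and no reset: what is moved stays moved. The work goes in short steps, Python scripts to look and compute and a tool call to move; the robot and the scene stay as the last step left them, time stands still between calls to the robot, and variables do not carry over. Pictures are saved under pics/ and viewed, at most 10 in all, crops included, and the job is handed in when it is done.

Besides the shell and the picture viewer there is one more tool, called after "Call:" as a command line: name --argument value ..., lists and objects as JSON in quotes. arm_command: Moves the arm, as the interface text tells. Shifts and turns lie within -1 to 1; 1 stands for 75 cm of shift or 60 degrees of turn. Its arguments: {"type":"object","properties":{"steps":{"type":"array"},"grip_force":{"type":"number"}},"required":["steps"]}

```bash
ls; mkdir -p pics; cat > h.py <<'E'
import numpy as np, cv2
from plant import *
from scipy.spatial.transform import Rotation as Ro
def dist(c): return np.array([c['k1'],0,0,0,0.])
def proj(c,X):
    rv=cv2.Rodrigues(np.array(c['R']))[0]
    return cv2.projectPoints(np.array(X,float).reshape(-1,1,3),rv,np.array(c['t'],float),np.array(c['K'],float),dist(c))[0][:,0]
def ray(c,uv):
    s=cv2.undistortPoints(np.array([[uv]],float),np.array(c['K'],float),dist(c))[0,0]
    R=np.array(c['R']); d=R.T@np.r_[s,1]; o=-R.T@np.array(c['t']); return o,d/np.linalg.norm(d)
def atz(c,uv,z):
    o,d=ray(c,uv); return o+d*(z-o[2])/d[2]
def tri(c1,u1,c2,u2):
    o1,d1=ray(c1,u1);o2,d2=ray(c2,u2)
    s=np.linalg.lstsq(np.c_[d1,-d2],o2-o1,rcond=None)[0]
    a=o1+s[0]*d1;b=o2+s[1]*d2
    return (a+b)/2,np.linalg.norm(a-b)
E
cat > a.py <<'E'
from h import *
import pickle
C={}
for n in('top','side'):
    c=read_camera(n);C[n]=c;cv2.imwrite(f'pics/{n}0.png',c['pixels'][:,:,::-1])
    print(n,np.round(-np.array(c['R']).T@c['t'],3),np.array(c['K'])[0],c['k1'])
    for q in('plug_large','plug_small','test_jig','nest_large','nest_small','plunger_top','gauge_top','heat_sink','solder_spool','tape_roll'):
        try: print(q,[(np.round(r['point']).tolist(),round(r['conf'],2)) for r in recognise(c,q)][:4])
        except Exception as e: print(q,e)
pickle.dump(C,open('c0.pkl','wb'))
s=get_state();print(s)
E
python3 a.py
```

```text
pics
top [ 0.461 -0.24   1.071] [538.83810591   0.         280.99079976] 0.0030099509844121355
plug_large [([263.0, 269.0], 0.57)]
plug_small [([203.0, 227.0], 0.67), ([241.0, 204.0], 0.45), ([163.0, 294.0], 0.17)]
test_jig [([163.0, 294.0], 0.57)]
nest_large [([166.0, 294.0], 0.78)]
nest_small [([164.0, 293.0], 0.94), ([127.0, 214.0], 0.27)]
plunger_top [([187.0, 309.0], 0.81)]
gauge_top [([164.0, 296.0], 0.9)]
heat_sink [([237.0, 339.0], 0.73)]
solder_spool [([127.0, 212.0], 0.72), ([161.0, 295.0], 0.42)]
tape_roll [([283.0, 227.0], 0.79)]
side [ 0.42  -0.863  0.658] [443.43690562   0.         276.50196114] -0.09215069713574464
plug_large []
plug_small [([217.0, 278.0], 0.65), ([244.0, 304.0], 0.24)]
test_jig [([253.0, 331.0], 0.83), ([242.0, 302.0], 0.75)]
nest_large [([253.0, 327.0], 0.82)]
nest_small [([254.0, 328.0], 0.89)]
plunger_top [([299.0, 260.0], 0.68), ([243.0, 301.0], 0.54)]
gauge_top [([253.0, 329.0], 0.92)]
heat_sink [([297.0, 259.0], 0.58)]
solder_spool [([190.0, 339.0], 0.57)]
tape_roll [([222.0, 195.0], 0.75)]
{'time': 1.1, 'qpos': array([-8.96003662e-01,  2.86297684e-01,  1.57669739e+00,  1.13321610e-05,
        1.27862116e+00, -1.50004711e-01]), 'dq': array([-6.02760686e-04,  4.97115385e-05,  8.83507448e-04,  1.59174546e-03,
       -2.41730064e-03,  1.02220099e-03]), 'joint_efforts': array([ 4.70729913e-05, -4.05972254e+01, -2.92942768e+01, -1.52162675e-04,
        6.00942949e-04, -2.40762802e-06]), 'eef_pos': array([ 0.49573556, -0.45809106,  0.23132783]), 'tcp_rot': array([ 9.16162700e-01,  4.00806571e-01,  2.18132878e-06, -1.27962614e-05]), 'contact_force': array([-0.22956519, -0.54038865,  0.37332181]), 'wrist_torque': array([ 0.00463849, -0.00729129,  0.02010391]), 'finger_force': 0.0, 'opening': 0.9998125635799459}
```

```bash
python3 -c "
import cv2
a=cv2.imread('pics/top0.png')[90:310,150:400];cv2.imwrite('pics/top0c.png',cv2.resize(a,None,fx=2.7,fy=2.7,interpolation=2)[:600])
a=cv2.imread('pics/side0.png')[150:350,150:416];cv2.imwrite('pics/side0c.png',cv2.resize(a,None,fx=3,fy=3,interpolation=2))"
```

```text
(no output)
```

View pics/top0c.png

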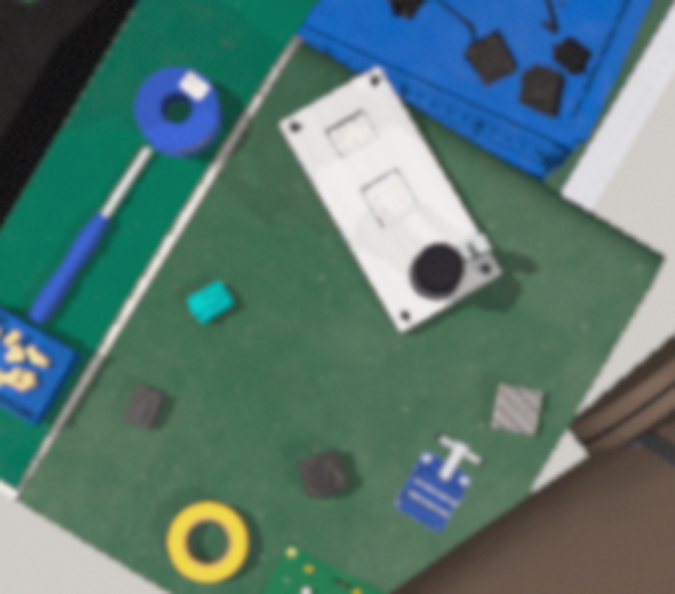

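View pics/side0c.png

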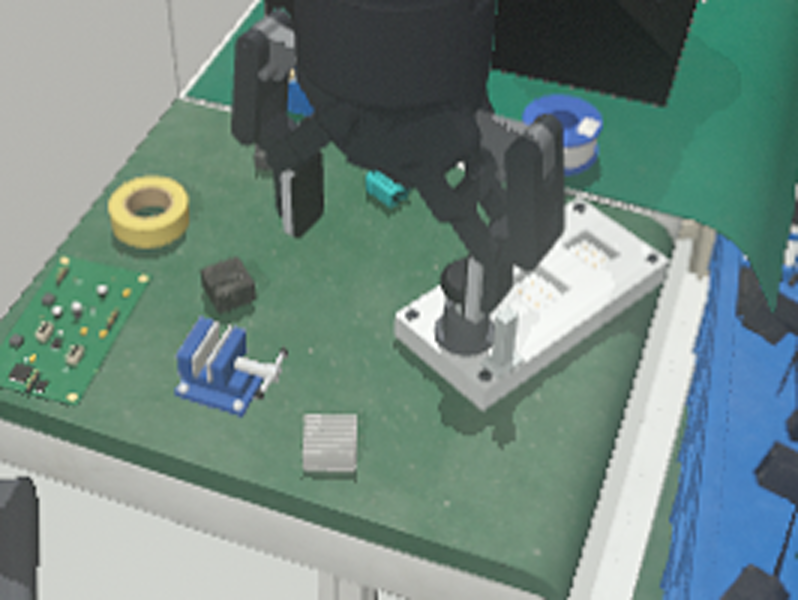

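Top view: large black plug about px (270,265), small one (204,240), turquoise decoy (227,201); the jig's corners are about (254,136), (290,115), (335,191), (299,213), with the plunger cap at (312,190). Side view: large plug at (226,245); the gripper hides the small plug.

```bash
cat > b.py <<'E'
from h import *
import pickle
C=pickle.load(open('c0.pkl','rb'));t=C['top'];s=C['side']
f=lambda x,y:(150+x/2.7,90+y/2.7)
g=lambda x,y:(150+x/3,150+y/3)
for n,p,z in [('large',f(325,473),.02),('small',f(146,406),.016),('c1',f(280,124),.02),('c2',f(378,67),.02),('c3',f(500,272),.02),('c4',f(402,332),.02),('cap',f(437,271),.074),('heats',f(518,408),.018),('vice',f(435,490),.04),('spool',f(177,111),.031),('tape',f(208,542),.018),('nestL',f(387,196),.02),('nestS',f(351,133),.02),('tq',f(210,301),.016)]:
    print(n,np.round(atz(t,p,z),4))
print(tri(t,f(325,473),s,g(228,280)))
print(proj(t,[get_state()['eef_pos'],[.5,-.2,0],[.55,-.2,0],[.5,-.15,0]]))
for a,b in [((280,124),None)]:pass
E
python3 b.py
```

```text
large [ 0.429  -0.2297  0.02  ]
small [ 0.4747 -0.0993  0.016 ]
c1 [ 0.6822 -0.1917  0.02  ]
c2 [ 0.7259 -0.2625  0.02  ]
c3 [ 0.5768 -0.3539  0.02  ]
c4 [ 0.5317 -0.2834  0.02  ]
cap [ 0.5706 -0.3046  0.074 ]
heats [ 0.4784 -0.3683  0.018 ]
vice [ 0.4191 -0.3077  0.04  ]
spool [ 0.6878 -0.1176  0.031 ]
tape [ 0.3781 -0.1468  0.018 ]
nestL [ 0.6308 -0.2708  0.02  ]
nestS [ 0.6766 -0.2437  0.02  ]
tq [ 0.5518 -0.1436  0.016 ]
(array([ 0.42946621, -0.22970764,  0.01443109]), np.float64(0.0012560790468525323))
[[416.04608874 229.13073125]
 [256.23796139 228.72180006]
 [256.79130256 203.64627773]
 [231.05920841 228.2357379 ]]
```

```bash
cat >> h.py <<'E'
from scipy.optimize import minimize
def box(x,y,th,L,W,z0,z1):
    c,s=np.cos(th),np.sin(th)
    return np.array([[x+c*a*L/2-s*b*W/2,y+s*a*L/2+c*b*W/2,z] for a in(-1,1) for b in(-1,1) for z in(z0,z1)])
def poly(c,P,shape,S=4):
    h=cv2.convexHull(((proj(c,P)+.5)*S*16).astype(np.int32))
    m=np.zeros((shape[0]*S,shape[1]*S),np.uint8);cv2.fillConvexPoly(m,h,1,shift=4)
    return cv2.resize(m.astype(np.float32),(shape[1],shape[0]),interpolation=cv2.INTER_AREA)
def fit(c,soft,x0,L,W,z0,z1):
    def cost(p):
        m=poly(c,box(p[0]/100,p[1]/100,p[2],L,W,z0,z1),soft.shape); return np.abs(m-soft).sum()/m.sum()
    best=min((minimize(cost,[x0[0]*100,x0[1]*100,a],method='Nelder-Mead',options=dict(initial_simplex=[[x0[0]*100,x0[1]*100,a],[x0[0]*100+.4,x0[1]*100,a],[x0[0]*100,x0[1]*100+.4,a],[x0[0]*100,x0[1]*100,a+.2]])) for a in x0[2]),key=lambda r:r.fun)
    return best.x[0]/100,best.x[1]/100,best.x[2],best.fun
def soft(c,uv,r,lo,hi,inv=True):
    g=c['pixels'].mean(2) if inv else c['pixels'].min(2).astype(float)
    a=np.clip((g-lo)/(hi-lo),0,1); a=1-a if inv else a
    w=np.zeros(g.shape);cv2.circle(w,(int(uv[0]),int(uv[1])),r,1,-1); return a*w
def plan(pos,ydeg,st=None):
    """tool pointing down, tool y axis along ydeg (mod 180)"""
    st=st or get_state();R=Ro.from_quat(st['tcp_rot'])
    cur=np.degrees(np.arctan2(*R.as_matrix()[:2,1][::-1])); d=(ydeg-cur+90)%180-90
    cz,sz=np.cos(np.radians(cur+d)),np.sin(np.radians(cur+d))
    T=Ro.from_matrix(np.c_[[-sz*-1*-1*-1,-cz,0],[cz,sz,0],[0,0,-1]])
    T=Ro.from_matrix(np.c_[np.cross([cz,sz,0],[0,0,-1]),[cz,sz,0],[0,0,-1]])
    print('shift',np.round(R.inv().apply(np.array(pos)-st['eef_pos'])/.75,4),'twist',np.round(np.degrees((R.inv()*T).as_rotvec())/60,4),'dyaw',round(d,1),'q',np.round(st['qpos'],2),'t',st['time'])
E
sed -i '/T=Ro.from_matrix(np.c_\[\[-sz/d' h.py
cat > d.py <<'E'
from h import *
import pickle
C=pickle.load(open('c0.pkl','rb'));t=C['top'];px=t['pixels']
print(px[265,270],px[240,204],px[275,255],px[150,285])
g=np.degrees
A=[-1.2,-.8,-.4,0,.4,.8,1.2]
for n,uv,x0,L,W,h in [('large',(270,265),(.429,-.2297),.030,.032,.020),('small',(204,240),(.4747,-.0993),.030,.022,.016)]:
    m=soft(t,uv,14,62,80); print(n,m.sum())
    for k in (1,.93):
        r=fit(t,m,(*x0,A),L*k,W*k,0,h*k);print(np.round(r,4),g(r[2]))
m=soft(t,(294,163),62,120,190,False)
lab,cc=cv2.connectedComponents((m>.3).astype(np.uint8))
i=cc[163,285]; m=np.where(cv2.dilate((cc==i).astype(np.uint8),np.ones((3,3))),m,0)
cap=proj(t,[[.5725,-.3065,.05]])[0]; cv2.circle(m,(312,190),13,1,-1)
m=np.maximum(m,cv2.morphologyEx(m,cv2.MORPH_CLOSE,np.ones((11,11))))
r=fit(t,m,(.629,-.273,[-1.02]),.084,.176,0.0,.020);print('jig',np.round(r,4),g(r[2]))
cv2.imwrite('pics/m.png',np.hstack([(m*255)[100:230,240:350],px.mean(2)[100:230,240:350]]))
E
python3 d.py; python3 -c "
from h import *
plan([.475,-.1,.2],0)"
```

```text
[79 75 74] [91 90 88] [ 76 114  89] [238 236 235]
large 118.85185185185186
[ 0.4284 -0.2354 -1.197   0.584 ] -68.5833987780962
[ 0.4274 -0.2359  0.394   0.5802] 22.57243392911043
small 31.055555555555554
[ 0.4753 -0.1081 -0.1985  0.8391] -11.374176620122483
[ 0.4724 -0.1132  0.0143  0.814 ] 0.8199066915114065
jig [ 0.631  -0.2719 -1.0237  0.0219] -58.65200142418936
shift [ 0.3319 -0.3444  0.0418] twist [-0.     -0.     -0.7124] dyaw 42.7 q [-0.9   0.29  1.58  0.    1.28 -0.15] t 1.1[ WARN:0@19.857] global loadsave.cpp:1063 imwrite_ Unsupported depth image for selected encoder is fallbacked to CV_8U.
```

```bash
cat > d2.py <<'E'
from h import *
import pickle
C=pickle.load(open('c0.pkl','rb'));t=C['top'];px=t['pixels'].astype(float)
gr=px[...,1]-px[...,0]
print(gr[236:246,194:214].astype(int))
A=[-1.2,-.8,-.4,0,.4,.8,1.2]
for n,uv,x0,L,W,h in [('large',(270,265),(.429,-.2297),.030,.032,.020),('small',(204,240),(.4747,-.0993),.030,.022,.016)]:
    m=1-np.clip((gr-4)/(24-4),0,1);w=np.zeros(m.shape);cv2.circle(w,uv,14,1,-1);m=m*w
    for k in (1,.93):
        r=fit(t,m,(*x0,A),L*k,W*k,0,h*k);print(n,m.sum(),np.round(r,4),np.degrees(r[2]))
    cv2.imwrite(f'pics/{n}.png',np.vstack([m[uv[1]-16:uv[1]+16,uv[0]-16:uv[0]+16]*255,poly(t,box(*r[:3],L,W,0,h),m.shape)[uv[1]-16:uv[1]+16,uv[0]-16:uv[0]+16]*255]).astype(np.uint8))
E
python3 d2.py; python3 -c "
import cv2,numpy as np
a=np.hstack([cv2.imread('pics/large.png'),cv2.imread('pics/small.png'),np.pad(cv2.imread('pics/top0.png')[249:281,254:286],((0,32),(0,0),(0,0))),np.pad(cv2.imread('pics/top0.png')[224:256,188:220],((0,32),(0,0),(0,0)))])
cv2.imwrite('pics/mm.png',cv2.resize(a,None,fx=6,fy=6,interpolation=0))"
```

```text
[[31 30 28 26 22 11  4 -2 -3 -3 -2 -2 -2 -3 -2  2 11 23 30 32]
 [29 30 27 25 18  7  1 -2 -2 -3 -2 -3 -3 -3 -3  0  8 19 25 29]
 [29 28 27 24 13  3 -2 -2 -2 -3 -2 -2 -3 -2 -3  1 12 21 23 25]
 [27 27 27 21 11  0 -2 -4 -3 -3 -2 -2 -3 -4 -1  5 14 22 25 24]
 [27 27 23 15  6 -1 -3 -3 -2 -3 -1 -3 -3 -3  1  8 17 22 23 25]
 [27 25 18  8  1 -2 -3 -3 -3 -2 -3 -3 -2 -3  3 11 18 22 22 26]
 [27 22 12  3 -1 -4 -3 -3 -4 -3 -2 -2 -2 -1  6 13 20 22 23 26]
 [27 19  7  1 -4 -3 -3 -4 -3 -3 -3 -3 -2  2 10 19 21 23 24 27]
 [29 19  9  1 -2 -3 -4 -2 -2 -2 -3 -2 -1  4 12 21 22 22 25 28]
 [30 25 13  5  1 -2 -3 -2 -2 -2 -2 -3  0  7 17 21 22 24 29 31]]
large 230.29999999999998 [ 0.4286 -0.228   0.3162  0.1335] 18.116340515154253
large 230.29999999999998 [ 0.4286 -0.2277  0.3106  0.0703] 17.797777470962437
small 168.70000000000002 [ 0.4744 -0.0963  2.728   0.1602] 156.30496463216656
small 168.70000000000002 [ 0.4749 -0.0962 -0.3824  0.0977] -21.91000354776787
```

View pics/mm.png

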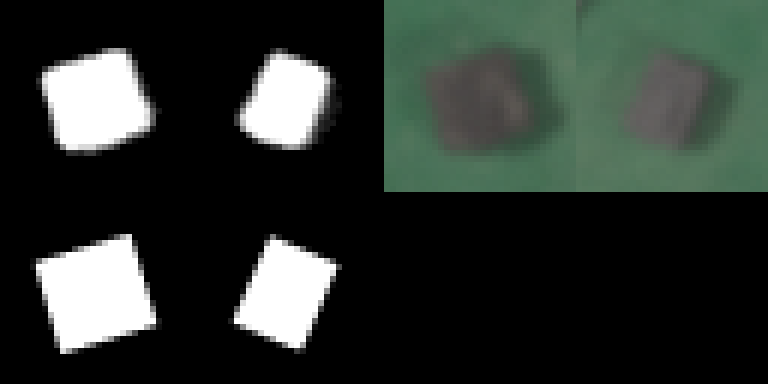

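Call:
arm_command --steps '[{"translation": [0.33,-0.34,0.04],"twist": [0,0,-0.6],"fingers": 0},{"translation": [0.33,-0.34,0.04],"twist": [0,0,-0.6],"fingers": 0},{"translation": [0.33,-0.34,0.04],"twist": [0,0,-0.6],"fingers": 0},{"translation": [0.33,-0.34,0.04],"twist": [0,0,-0.6],"fingers": 0},{"translation": [0.33,-0.34,0.04],"twist": [0,0,-0.6],"fingers": 0}]'

```text
time: 1.72
eef_pos: [0.4785, -0.1453, 0.2052]
tcp_rot: [0.748, 0.664, 0.0, 0.0]
contact_force: [0.6, 1.0, 0.6]
opening: 0.499
finger_force: 0.0
```

Masks: both plugs are cleanly segmented (large ~ (270,265), yaw ≈18° or 108°; small ~(204,240), yaw ≈ -22°). Now I check heights with the side view.

```bash
cat > e.py <<'E'
from h import *
import pickle
C=pickle.load(open('c0.pkl','rb'));t=C['top']
s=read_camera('side');C['side1']=s;pickle.dump(C,open('c0.pkl','wb'))
cv2.imwrite('pics/side1.png',s['pixels'][:,:,::-1])
px=s['pixels'].astype(float);gr=px[...,1]-px[...,0]
gt=t['pixels'].astype(float);gt=gt[...,1]-gt[...,0]
def m_(g,uv):
    m=1-np.clip((g-4)/20,0,1);w=np.zeros(m.shape);cv2.circle(w,tuple(np.int32(uv)),14,1,-1);return m*w
def fx(c,m,x0,a,L,W,h):
    f=lambda p:(lambda q:np.abs(q-m).sum()/q.sum())(poly(c,box(p[0]/100,p[1]/100,a+p[2],L,W,0,h),m.shape))
    r=minimize(f,[x0[0]*100,x0[1]*100,0],method='Nelder-Mead',options=dict(initial_simplex=[[x0[0]*100+i,x0[1]*100+j,k] for i,j,k in [(0,0,0),(.4,0,0),(0,.4,0),(0,0,.15)]]));return np.round([r.x[0]/100,r.x[1]/100,np.degrees(a+r.x[2]),r.fun],4)
for n,x0,a0,L,W,h in [('large',(.4286,-.2278),(.314,.314+np.pi/2),.029,.031,.019),('small',(.4747,-.0962),(-.383,),.028,.021,.0145)]:
    for c,g in((t,gt),(s,gr)):
        uv=proj(c,[[*x0,h/2]])[0];m=m_(g,uv)
        for a in a0: print(n,uv.round(1),m.sum().round(),fx(c,m,x0,a,L,W,h))
    mt=m_(gt,proj(t,[[*x0,h/2]])[0]);ms=m_(gr,proj(s,[[*x0,h/2]])[0])
    cen=lambda m:(np.array([(m.sum(0)*np.arange(m.shape[1])).sum(),(m.sum(1)*np.arange(m.shape[0])).sum()])/m.sum())
    print(tri(t,cen(mt),s,cen(ms)))
# jig top corners reprojected, both views
print(proj(t,box(.631,-.2719,-1.0237,.084,.176,.02,.021)[::2]).round(),proj(s,box(.631,-.2719,-1.0237,.084,.176,.02,.021)[::2]).round())
plan([.4745,-.0965,.2],-22)
E
python3 e.py;  python3 -c "
import cv2
a=cv2.imread('pics/side1.png')[150:350,150:416];cv2.imwrite('pics/side1c.png',cv2.resize(a,None,fx=3,fy=3,interpolation=2))"
```

```text
large [269.4 265.2] 230.0 [ 0.4286 -0.228  18.4495  0.0888]
large [269.4 265.2] 230.0 [  0.4285  -0.2277 110.0019   0.129 ]
large [225.3 244.4] 232.0 [ 0.4288 -0.2273 10.5061  0.177 ]
large [225.3 244.4] 232.0 [ 0.4289 -0.2281 97.0955  0.1832]
(array([ 0.4286086 , -0.22804061,  0.00891879]), np.float64(0.0009556736622917092))
small [203.1 240.4] 169.0 [  0.4751  -0.0965 -22.1044   0.1027]
small [241.  201.6] 164.0 [  0.4751  -0.0955 -14.4728   0.3931]
(array([ 0.47537531, -0.09760709,  0.01518036]), np.float64(0.001886736689286279))
[[298. 212.]
 [253. 135.]
 [335. 190.]
 [290. 114.]] [[281. 254.]
 [342. 215.]
 [311. 280.]
 [372. 236.]]
shift [ 0.0553 -0.0097  0.0052] twist [-0.0037 -0.0054  0.2579] dyaw -15.5 q [-0.49 -0.09  2.03  0.    1.2  -0.38] t 1.775
```

View pics/side1c.png

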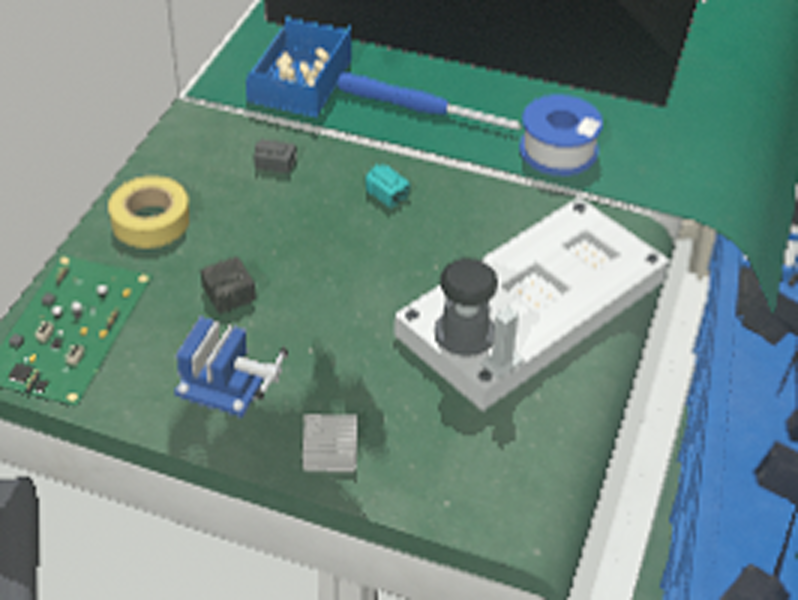

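Side view, unobstructed: small plug (241,201), large plug (225,244), and the jig's corners match the projection. Moving over the small plug.

Call:
arm_command --steps '[{"translation": [0.055,-0.01,0.05],"twist": [0,0,0.258],"fingers": 0},{"translation": [0.055,-0.01,0.13],"twist": [0,0,0.258],"fingers": 0},{"translation": [0.055,-0.01,0.19],"twist": [0,0,0.258],"fingers": 0},{"translation": [0.055,-0.01,0.19],"twist": [0,0,0.258],"fingers": 0}]'

```text
time: 2.28
eef_pos: [0.4731, -0.1038, 0.0591]
tcp_rot: [0.83, 0.558, -0.002, -0.004]
contact_force: [0.1, -0.6, 0.4]
opening: 0.5
finger_force: 0.0
```

```bash
python3 -c "
from h import *
plan([.475,-.0963,.007],-22)"
```

```text
shift [ 0.0102 -0.0009  0.0695] twist [-0.0086 -0.0003 -0.0035] dyaw 0.2 q [-0.43  0.09  2.15 -0.    0.91 -0.04] t 2.275
```

Call:
arm_command --steps '[{"translation": [0.01,-0.001,0.0],"twist": [0,0,0],"fingers": 0},{"translation": [0.01,-0.001,0.0],"twist": [0,0,0],"fingers": 0}]'

```text
time: 2.52
eef_pos: [0.4805, -0.0986, 0.0653]
tcp_rot: [0.83, 0.558, 0.001, 0.002]
contact_force: [-0.0, 0.2, -0.2]
opening: 0.501
finger_force: 0.0
```

```bash
python3 -c "
from h import *
plan([.475,-.0963,.007],-22)"
```

```text
shift [ 0.0001 -0.0083  0.0776] twist [ 0.0049  0.0001 -0.0032] dyaw 0.2 q [-0.41  0.09  2.14  0.    0.91 -0.02] t 2.525
```

Call:
arm_command --steps '[{"translation": [0,0,0],"twist": [0,0,0],"fingers": 0},{"translation": [0,0,0],"twist": [0,0,0],"fingers": 0}]'

```text
time: 2.78
eef_pos: [0.4789, -0.0984, 0.0635]
tcp_rot: [0.83, 0.558, 0.0, 0.001]
contact_force: [0.6, -0.2, 1.3]
opening: 0.505
finger_force: 0.0
```

```bash
python3 -c "
from h import *
plan([.475,-.0963,.007],-22)
print(get_state()['eef_pos'],get_state()['tcp_rot'])"
```

```text
shift [ 0.0006 -0.0061  0.0754] twist [ 0.0018  0.0001 -0.0037] dyaw 0.2 q [-0.41  0.09  2.14 -0.    0.91 -0.02] t 2.775
[ 0.4789445  -0.09838033  0.0635313 ] [8.30125672e-01 5.57575567e-01 4.87996969e-04 7.85705774e-04]
```

Call:
arm_command --steps '[{"translation": [0.0006,-0.006,0.04],"twist": [0,0,-0.003],"fingers": 0},{"translation": [0.0006,-0.006,0.075],"twist": [0,0,-0.003],"fingers": 0},{"translation": [0.0006,-0.006,0.075],"twist": [0,0,-0.003],"fingers": 0},{"translation": [0.0006,-0.006,0.075],"twist": [0,0,-0.003],"fingers": 0}]'

```text
time: 3.28
eef_pos: [0.4751, -0.0963, 0.0072]
tcp_rot: [0.829, 0.559, 0.0, 0.001]
contact_force: [0.0, -0.0, -0.7]
opening: 0.501
finger_force: 0.0
```

```bash
python3 -c "
from h import *
plan([.475,-.0963,.007],-22)
print(get_state()['eef_pos'])"
```

```text
shift [ 0.     -0.0002  0.0003] twist [ 0.0014  0.     -0.0008] dyaw 0.1 q [-0.41  0.19  2.17  0.    0.79 -0.02] t 3.275
[ 0.47510852 -0.09634669  0.00722041]
```

Close gently.

Call:
arm_command --steps '[{"translation": [0,0,0],"twist": [0,0,0],"fingers": -0.3},{"translation": [0,0,0],"twist": [0,0,0],"fingers": -0.6},{"translation": [0,0,0],"twist": [0,0,0],"fingers": -1},{"translation": [0,0,0],"twist": [0,0,0],"fingers": -1},{"translation": [0,0,0],"twist": [0,0,0],"fingers": -1}]' --grip_force 30

```text
time: 3.9
eef_pos: [0.4756, -0.0965, 0.0078]
tcp_rot: [0.829, 0.559, 0.001, 0.001]
contact_force: [-0.7, 0.2, 5.9]
opening: 0.315
finger_force: 30.2
```

Call:
arm_command --steps '[{"translation": [0,0,-0.05],"twist": [0,0,0],"fingers": -1},{"translation": [0,0,-0.11],"twist": [0,0,0],"fingers": -1},{"translation": [0,0,-0.11],"twist": [0,0,0],"fingers": -1},{"translation": [0,0,-0.11],"twist": [0,0,0],"fingers": -1}]'

```text
time: 4.4
eef_pos: [0.4738, -0.0957, 0.0883]
tcp_rot: [0.829, 0.559, -0.0, -0.0]
contact_force: [0.3, 0.1, -0.8]
opening: 0.313
finger_force: 29.8
```

```bash
cat > n.py <<'E'
from h import *
import pickle
C=pickle.load(open('c0.pkl','rb'))
J=(.631,-.2719,-1.0237)
def jp(x,y,z):
    c,s=np.cos(J[2]),np.sin(J[2]);return [J[0]+c*x-s*y,J[1]+s*x+c*y,z]
out=[]
for n,S,(u,v,w,h) in (('top',8,(245,108,98,72)),('side1',6,(275,205,112,90))):
    c=C[n];im=cv2.resize(c['pixels'][v:v+h,u:u+w,::-1],None,fx=S,fy=S,interpolation=cv2.INTER_CUBIC)
    im=np.clip((im.astype(float)-90)*1.5,0,255).astype(np.uint8)
    for yc,W in((0,.034),(.055,.024)):
        for z,col in((.02,(0,0,255)),(.013,(255,120,0))):
            P=[jp(a*.016,yc+b*W/2,z) for a,b in((-1,-1),(1,-1),(1,1),(-1,1))]
            q=((proj(c,P)-[u,v]+.5)*S).astype(np.int32);cv2.polylines(im,[q],True,col,1)
    P=[jp(a*.042,b*.088,.02) for a,b in((-1,-1),(1,-1),(1,1),(-1,1))]
    cv2.polylines(im,[((proj(c,P)-[u,v]+.5)*S).astype(np.int32)],True,(0,200,0),1)
    P=[[*(np.array(jp(0,-.065,0))[:2]+.018*np.array([np.cos(k),np.sin(k)])),.072] for k in np.linspace(0,6.28,30)]
    cv2.polylines(im,[((proj(c,P)-[u,v]+.5)*S).astype(np.int32)],True,(0,200,200),1)
    cv2.imwrite(f'pics/n_{n}.png',im)
E
python3 n.py
```

```text
(no output)
```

View pics/n_top.png

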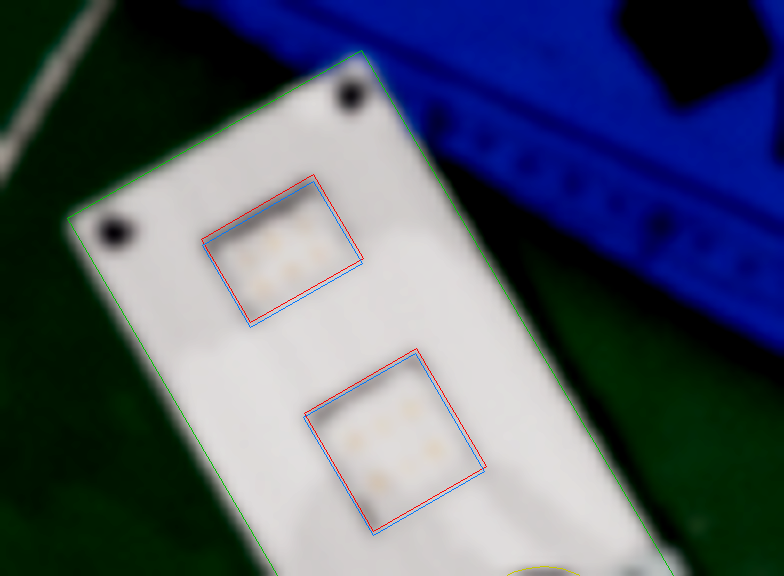

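View pics/n_side1.png

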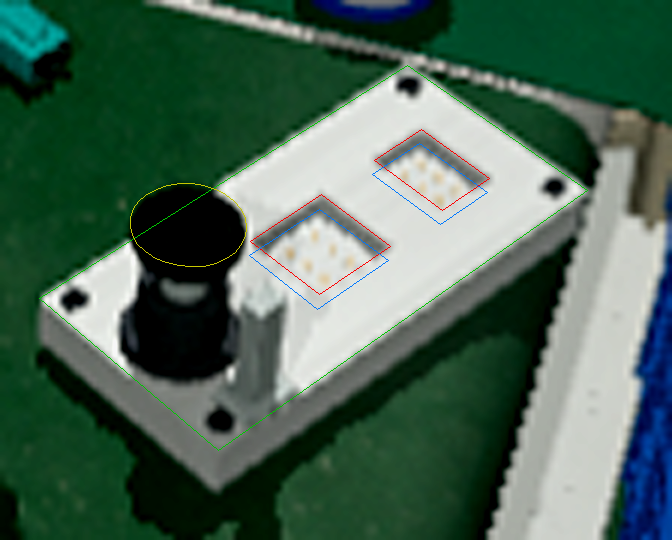

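Overlays: the predicted nest outlines fall within a pixel of the seen nests in both views, so the jig pose (0.631, -0.272, -58.65°) holds. The held plug moves to the small nest.

```bash
python3 -c "
from h import *
J=(.631,-.2719,-1.0237);y=np.array([-np.sin(J[2]),np.cos(J[2])]);print(y*.055+J[:2],J[:2]-y*.065)
plan([*(y*.055+J[:2]),.07],-58.65)"
```

```text
[ 0.67797213 -0.24328847] [ 0.57548749 -0.30571362]
shift [-0.0802  0.3262  0.0241] twist [-7.000e-04  2.000e-04  6.101e-01] dyaw -36.6 q [-0.41  0.04  2.15  0.    0.96 -0.02] t 4.4
```

Call:
arm_command --steps '[{"translation": [-0.02,0.08,0],"twist": [0,0,0.15],"fingers": -1},{"translation": [-0.04,0.16,0],"twist": [0,0,0.3],"fingers": -1},{"translation": [-0.06,0.24,0],"twist": [0,0,0.45],"fingers": -1},{"translation": [-0.08,0.326,0.01],"twist": [0,0,0.61],"fingers": -1},{"translation": [-0.08,0.326,0.024],"twist": [0,0,0.61],"fingers": -1}]'

```text
time: 5.03
eef_pos: [0.6797, -0.2455, 0.067]
tcp_rot: [0.963, 0.269, -0.001, -0.001]
contact_force: [-0.8, 0.7, -0.8]
opening: 0.315
finger_force: 29.8
```

Call:
arm_command --steps '[{"translation": [0,0,0],"twist": [0,0,0],"fingers": -1},{"translation": [0,0,0],"twist": [0,0,0],"fingers": -1},{"translation": [0,0,0],"twist": [0,0,0],"fingers": -1},{"translation": [0,0,0],"twist": [0,0,0],"fingers": -1}]'

```text
time: 5.52
eef_pos: [0.6784, -0.243, 0.0719]
tcp_rot: [0.963, 0.27, 0.0, 0.0]
contact_force: [0.3, 0.6, -0.6]
opening: 0.318
finger_force: 29.8
```

```bash
python3 -c "
from h import *
plan([.678,-.2433,.07],-58.65)
s=get_state();print(s['eef_pos'])
for n in('side','top'):
    c=read_camera(n);cv2.imwrite(f'pics/h_{n}.png',c['pixels'][:,:,::-1])
    p=proj(c,[s['eef_pos']])[0].astype(int);print(p)
    if n=='side':
        u,v=p-[45,40];im=cv2.resize(c['pixels'][v:v+75,u:u+100,::-1],None,fx=8,fy=8,interpolation=2)
        # predicted plug box in hand
        e=s['eef_pos'];B=box(e[0],e[1],np.radians(-58.65),.028,.020,e[2]-.0075,e[2]+.0065)
        q=((proj(c,B)-[u,v]+.5)*8).astype(np.int32)
        for i in range(8):
            for j in range(i):
                if bin(i^j).count('1')==1: cv2.line(im,q[i].tolist(),q[j].tolist(),(0,0,255),1)
        im=np.clip(im.astype(float)*1.6,0,255).astype(np.uint8);cv2.imwrite('pics/h_sidec.png',im)
"
```

```text
shift [-0.0007  0.0001  0.0026] twist [ 0.001  -0.0006  0.0006] dyaw -0.0 q [-0.48  0.53  1.55  0.    1.05  0.54] t 5.525
[ 0.67844162 -0.24295062  0.0719196 ]
[349 213]
[279 132]
```

View pics/h_sidec.png

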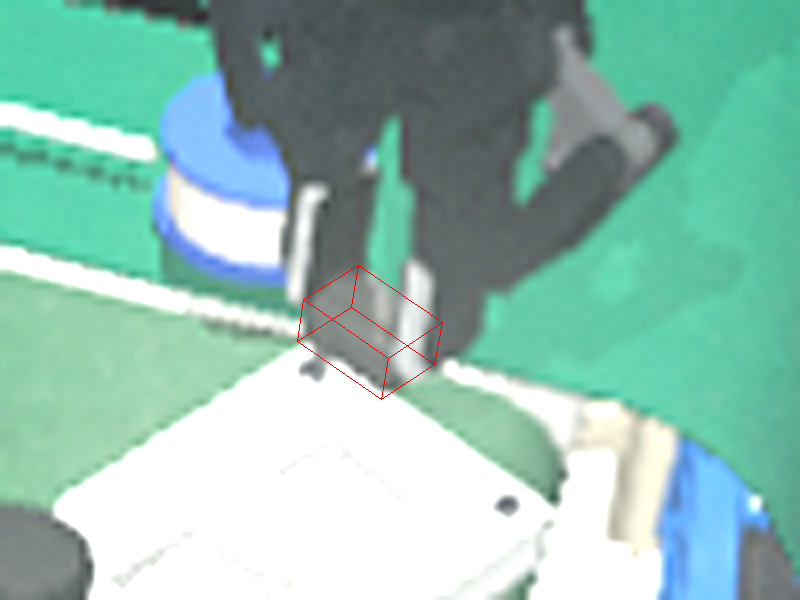

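Side view: the held plug (crop ~ (360,340)) matches the predicted box within about a pixel. Descending.

Call:
arm_command --steps '[{"translation": [-0.0007,0,0.03],"twist": [0,0,0],"fingers": -1},{"translation": [-0.0007,0,0.055],"twist": [0,0,0],"fingers": -1},{"translation": [-0.0007,0,0.055],"twist": [0,0,0],"fingers": -1},{"translation": [-0.0007,0,0.06],"twist": [0,0,0],"fingers": -1},{"translation": [-0.0007,0,0.063],"twist": [0,0,0],"fingers": -1}]'

```text
time: 6.25
eef_pos: [0.6783, -0.2437, 0.0238]
tcp_rot: [0.963, 0.27, 0.0, 0.0]
contact_force: [-0.1, -0.1, 0.1]
opening: 0.316
finger_force: 29.8
```

Call:
arm_command --steps '[{"translation": [0,0,0.002],"twist": [0,0,0],"fingers": -1},{"translation": [0,0,0.004],"twist": [0,0,0],"fingers": -1},{"translation": [0,0,0.004],"twist": [0,0,0],"fingers": -1},{"translation": [0,0,0.004],"twist": [0,0,0],"fingers": -1}]'

```text
time: 6.75
eef_pos: [0.6782, -0.2437, 0.0209]
tcp_rot: [0.963, 0.27, 0.0, 0.0]
contact_force: [0.1, 0.2, 2.0]
opening: 0.313
finger_force: 30.0
```

```bash
python3 -c "
from h import *
plan([.678,-.2433,.0205],-58.65)
s=get_state();print(s['eef_pos'],s['contact_force'],s['wrist_torque'])"
```

```text
shift [-0.     -0.0006  0.0005] twist [ 0.0004 -0.0003  0.0002] dyaw -0.0 q [-0.49  0.6   1.56  0.    0.98  0.54] t 6.75
[ 0.67823862 -0.24367523  0.02089384] [0.05174989 0.20770417 2.00324928] [-0.03632063  0.03492195  0.02591996]
```

It is in and touching the floor with 2 N. Release and lift.

Call:
arm_command --steps '[{"translation": [0,0,0],"twist": [0,0,0],"fingers": -0.2},{"translation": [0,0,0],"twist": [0,0,0],"fingers": 0},{"translation": [0,0,0],"twist": [0,0,0],"fingers": 0},{"translation": [0,0,-0.07],"twist": [0,0,0],"fingers": 0},{"translation": [0,0,-0.15],"twist": [0,0,0],"fingers": 0}]'

```text
time: 7.38
eef_pos: [0.6769, -0.2431, 0.1321]
tcp_rot: [0.963, 0.27, -0.002, -0.001]
contact_force: [0.2, -0.0, 0.3]
opening: 0.503
finger_force: 0.0
```

```bash
cat > chk.py <<'E'
from h import *
import sys
c=read_camera('side');J=(.631,-.2719,-1.0237);y=np.array([-np.sin(J[2]),np.cos(J[2])])
im=cv2.resize(c['pixels'][195:295,265:389,::-1],None,fx=6,fy=6,interpolation=2)
for yc,W,h in((0,.030,.018),(.055,.020,.014)):
    p=y*yc+J[:2];B=box(*p,J[2],.028,W,.013,.013+h);q=((proj(c,B)-[265,195]+.5)*6).astype(np.int32)
    for i in range(8):
        for j in range(i):
            if bin(i^j).count('1')==1: cv2.line(im,q[i].tolist(),q[j].tolist(),(0,0,255),1)
cv2.imwrite(sys.argv[1],np.clip(im*1.4,0,255))
E
python3 chk.py pics/k1.png; python3 -c "
from h import *
plan([.4286,-.2279,.09],18)"
```

```text
shift [-0.2769 -0.197   0.0689] twist [ 0.0144  0.0019 -1.2771] dyaw 76.6 q [-0.49  0.46  1.52  0.    1.15  0.54] t 7.425[ WARN:0@4.192] global loadsave.cpp:1063 imwrite_ Unsupported depth image for selected encoder is fallbacked to CV_8U.
```

View pics/k1.png

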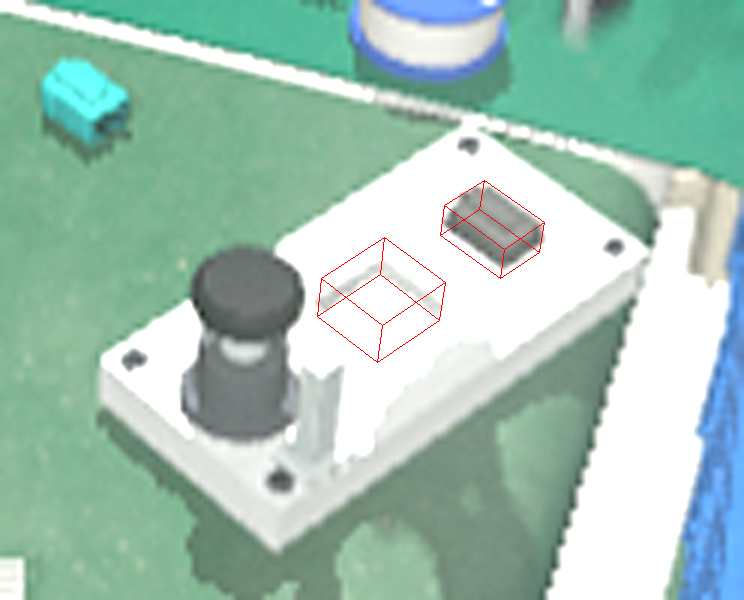

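Small plug sits flat within its nest outline (crop ~ (492,225)). Next, the large plug.

```bash
python3 -c "
from h import *
import pickle
s=pickle.load(open('c0.pkl','rb'))['side1']
for a in((147,280),(63,262),(200,370)): print(atz(s,(150+a[0]/3,150+a[1]/3),.003 if a[0]<200 else .01))"
```

```text
[ 0.37524176 -0.20997519  0.003     ]
[ 0.31782279 -0.18342141  0.003     ]
[ 0.40588423 -0.30234771  0.01      ]
```

Call:
arm_command --steps '[{"translation": [-0.06,-0.04,0.01],"twist": [0,0,-0.178],"fingers": -0.1},{"translation": [-0.12,-0.08,0.02],"twist": [0,0,-0.356],"fingers": -0.1},{"translation": [-0.18,-0.12,0.03],"twist": [0,0,-0.534],"fingers": -0.1},{"translation": [-0.235,-0.165,0.04],"twist": [0,0,-0.712],"fingers": -0.1},{"translation": [-0.277,-0.197,0.05],"twist": [0,0,-0.89],"fingers": -0.1}]'

```text
time: 8.05
eef_pos: [0.4218, -0.225, 0.0951]
tcp_rot: [0.737, 0.676, -0.0, -0.0]
contact_force: [0.6, -0.5, 0.8]
opening: 0.447
finger_force: 0.0
```

Call:
arm_command --steps '[{"translation": [0,0,0],"twist": [0,0,-0.178],"fingers": -0.1},{"translation": [0,0,0],"twist": [0,0,-0.356],"fingers": -0.1},{"translation": [0,0,0],"twist": [0,0,-0.385],"fingers": -0.1},{"translation": [0,0,0],"twist": [0,0,-0.385],"fingers": -0.1},{"translation": [0,0,0],"twist": [0,0,-0.385],"fingers": -0.1}]'

```text
time: 8.68
eef_pos: [0.4239, -0.2256, 0.0955]
tcp_rot: [0.589, 0.808, -0.0, 0.0]
contact_force: [-0.2, 1.5, -1.0]
opening: 0.449
finger_force: 0.0
```

```bash
python3 -c "
from h import *
plan([.4286,-.2279,.007],18.2)
print(get_state()['eef_pos'])"
```

```text
shift [-0.0049  0.0051  0.1181] twist [ 0.      0.0001 -0.007 ] dyaw 0.4 q [-0.7   0.02  2.15 -0.    0.97 -1.01] t 8.675
[ 0.42385677 -0.22556819  0.09554229]
```

Board corner is at x=0.375, clear. Descend.

Call:
arm_command --steps '[{"translation": [-0.005,0.005,0.03],"twist": [0,0,-0.007],"fingers": -0.1},{"translation": [-0.005,0.005,0.07],"twist": [0,0,-0.007],"fingers": -0.1},{"translation": [-0.005,0.005,0.105],"twist": [0,0,-0.007],"fingers": -0.1},{"translation": [-0.005,0.005,0.118],"twist": [0,0,-0.007],"fingers": -0.1},{"translation": [-0.005,0.005,0.118],"twist": [0,0,-0.007],"fingers": -0.1}]'

```text
time: 9.3
eef_pos: [0.4283, -0.2278, 0.0067]
tcp_rot: [0.586, 0.81, 0.0, -0.001]
contact_force: [-0.0, 0.4, 0.7]
opening: 0.449
finger_force: 0.0
```

Call:
arm_command --steps '[{"translation": [0,0,0],"twist": [0,0,0],"fingers": -0.1},{"translation": [0,0,0],"twist": [0,0,0],"fingers": -0.1}]'

```text
time: 9.55
eef_pos: [0.4292, -0.2286, 0.0082]
tcp_rot: [0.586, 0.81, -0.0, 0.001]
contact_force: [-0.4, 0.3, 0.3]
opening: 0.452
finger_force: 0.0
```

```bash
python3 -c "
from h import *
plan([.4286,-.2279,.007],18.2)
print(get_state()['eef_pos'])"
```

```text
shift [ 0.0011 -0.0005  0.0016] twist [0.0012 0.0019 0.0013] dyaw -0.1 q [-0.7   0.19  2.16  0.    0.79 -1.02] t 9.55
[ 0.42923906 -0.22857219  0.00817926]
```

Call:
arm_command --steps '[{"translation": [0.0008,0,0.0005],"twist": [0,0,0],"fingers": -0.3},{"translation": [0.0008,0,0.0005],"twist": [0,0,0],"fingers": -0.6},{"translation": [0.0008,0,0.0005],"twist": [0,0,0],"fingers": -1},{"translation": [0.0008,0,0.0005],"twist": [0,0,0],"fingers": -1},{"translation": [0.0008,0,0.0005],"twist": [0,0,0],"fingers": -1}]'

```text
time: 10.18
eef_pos: [0.4288, -0.2278, 0.0074]
tcp_rot: [0.586, 0.81, -0.0, 0.001]
contact_force: [-0.4, 1.2, 5.2]
opening: 0.315
finger_force: 30.2
```

Opening 0.315 equals the small plug's 28 mm x grasp, so the orientation is right. Lift and carry.

Call:
arm_command --steps '[{"translation": [0,0,-0.06],"twist": [0,0,0],"fingers": -1},{"translation": [0,0,-0.12],"twist": [0,0,0],"fingers": -1},{"translation": [0,0,-0.16],"twist": [0,0,0.178],"fingers": -1},{"translation": [0,0,-0.16],"twist": [0,0,0.356],"fingers": -1},{"translation": [0,0,-0.16],"twist": [0,0,0.534],"fingers": -1}]'

```text
time: 10.8
eef_pos: [0.4281, -0.2273, 0.1267]
tcp_rot: [0.789, 0.615, 0.0, 0.0]
contact_force: [-0.4, -0.1, -0.2]
opening: 0.316
finger_force: 29.8
```

```bash
python3 -c "
from h import *
plan([.631,-.2719,.125],-58.65)
print(get_state()['eef_pos'])"
```

```text
shift [0.0083 0.2769 0.0023] twist [2.000e-04 0.000e+00 7.422e-01] dyaw -44.5 q [-0.7  -0.02  2.12 -0.    1.04 -0.45] t 10.8
[ 0.42809841 -0.22727781  0.12669109]
```

Call:
arm_command --steps '[{"translation": [0.002,0.06,0],"twist": [0,0,0.17],"fingers": -1},{"translation": [0.004,0.12,0],"twist": [0,0,0.34],"fingers": -1},{"translation": [0.006,0.19,0],"twist": [0,0,0.51],"fingers": -1},{"translation": [0.008,0.25,0],"twist": [0,0,0.68],"fingers": -1},{"translation": [0.008,0.277,0.002],"twist": [0,0,0.742],"fingers": -1}]'

```text
time: 11.42
eef_pos: [0.6331, -0.2711, 0.1241]
tcp_rot: [0.962, 0.272, -0.0, -0.0]
contact_force: [-0.2, -0.3, -0.5]
opening: 0.312
finger_force: 29.8
```

Call:
arm_command --steps '[{"translation": [0,0,0.04],"twist": [0,0,0],"fingers": -1},{"translation": [0,0,0.08],"twist": [0,0,0],"fingers": -1},{"translation": [0,0,0.09],"twist": [0,0,0],"fingers": -1},{"translation": [0,0,0.09],"twist": [0,0,0],"fingers": -1},{"translation": [0,0,0.09],"twist": [0,0,0],"fingers": -1}]'

```text
time: 12.05
eef_pos: [0.6324, -0.2716, 0.0594]
tcp_rot: [0.962, 0.273, 0.001, 0.001]
contact_force: [0.5, -0.2, 1.1]
opening: 0.318
finger_force: 29.8
```

```bash
python3 -c "
from h import *
plan([.631,-.2719,.0205],-58.65)
s=get_state();print(s['eef_pos'])
c=read_camera('side')
im=cv2.resize(c['pixels'][195:295,265:389,::-1],None,fx=6,fy=6,interpolation=2)
e=s['eef_pos'];B=box(e[0],e[1],np.radians(-58.65),.028,.030,e[2]-.0075,e[2]+.0105)
q=((proj(c,B)-[265,195]+.5)*6).astype(np.int32)
for i in range(8):
    for j in range(i):
        if bin(i^j).count('1')==1: cv2.line(im,q[i].tolist(),q[j].tolist(),(0,0,255),1)
cv2.imwrite('pics/hl.png',np.clip(im*1.4,0,255).astype(np.uint8))
"
```

```text
shift [-0.0018 -0.0007  0.0518] twist [ 0.0023 -0.0012  0.006 ] dyaw -0.4 q [-0.55  0.49  1.65  0.    1.    0.46] t 12.05
[ 0.63237317 -0.27159561  0.05936672]
```

View pics/hl.png

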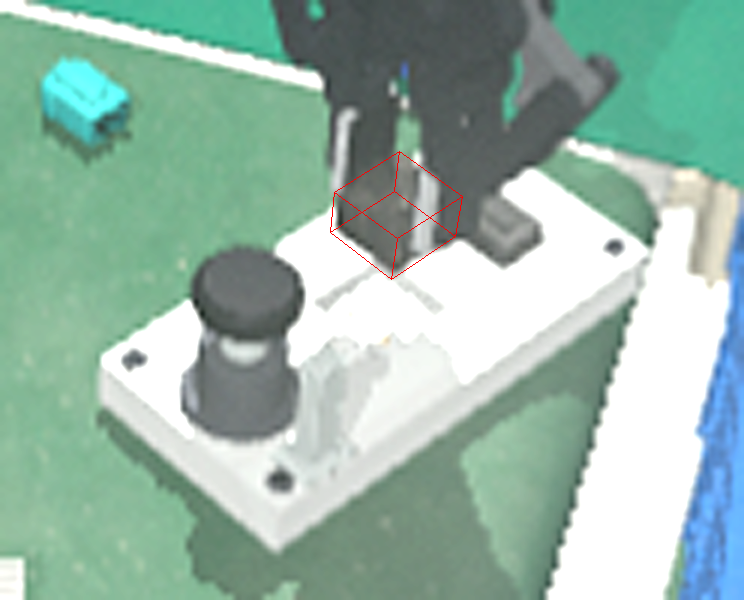

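The held large plug (crop ~ (390,215)) matches the predicted box. Descend.

Call:
arm_command --steps '[{"translation": [-0.0018,-0.0007,0.015],"twist": [0,0,0.006],"fingers": -1},{"translation": [-0.0018,-0.0007,0.034],"twist": [0,0,0.006],"fingers": -1},{"translation": [-0.0018,-0.0007,0.04],"twist": [0,0,0.006],"fingers": -1},{"translation": [-0.0018,-0.0007,0.044],"twist": [0,0,0.006],"fingers": -1},{"translation": [-0.0018,-0.0007,0.047],"twist": [0,0,0.006],"fingers": -1}]'

```text
time: 12.72
eef_pos: [0.63, -0.2712, 0.022]
tcp_rot: [0.963, 0.27, -0.0, -0.0]
contact_force: [1.4, 0.8, -1.1]
opening: 0.319
finger_force: 29.9
```

Call:
arm_command --steps '[{"translation": [0,0,0.002],"twist": [0,0,0],"fingers": -1},{"translation": [0,0,0.004],"twist": [0,0,0],"fingers": -1},{"translation": [0,0,0.004],"twist": [0,0,0],"fingers": -1},{"translation": [0,0,0.004],"twist": [0,0,0],"fingers": -1}]'

```text
time: 13.22
eef_pos: [0.6302, -0.2713, 0.0205]
tcp_rot: [0.963, 0.27, -0.0, 0.0]
contact_force: [-2.5, 1.3, 5.6]
opening: 0.316
finger_force: 30.5
```

```bash
python3 -c "
from h import *
plan([.631,-.2719,.0205],-58.65)
s=get_state();print(s['eef_pos'],s['contact_force'],s['wrist_torque'])"
```

```text
shift [ 0.0005  0.0012 -0.    ] twist [0.     0.0001 0.0003] dyaw -0.0 q [-0.55  0.54  1.66 -0.    0.95  0.47] t 13.225
[ 0.63020034 -0.27130341  0.0204784 ] [-2.54372867  1.30659949  5.56452761] [0.18955199 0.47939059 0.01578695]
```

Call:
arm_command --steps '[{"translation": [0,0,0],"twist": [0,0,0],"fingers": -0.2},{"translation": [0,0,0],"twist": [0,0,0],"fingers": 0},{"translation": [0,0,0],"twist": [0,0,0],"fingers": 0},{"translation": [0,0,-0.07],"twist": [0,0,0],"fingers": 0},{"translation": [0,0,-0.14],"twist": [0,0,0],"fingers": 0}]'

```text
time: 13.85
eef_pos: [0.6294, -0.2709, 0.1242]
tcp_rot: [0.963, 0.27, -0.001, -0.001]
contact_force: [1.2, -0.9, 0.8]
opening: 0.503
finger_force: 0.0
```

```bash
python3 chk.py pics/k2.png 2>/dev/null; python3 -c "
from h import *
plan([.5755,-.3057,.11],-58.65)
print(get_state()['eef_pos'])"
```

```text
shift [-0.0891 -0.0042  0.0324] twist [ 0.011  -0.0056  0.0004] dyaw -0.0 q [-0.55  0.4   1.62  0.    1.11  0.47] t 13.9
[ 0.63389915 -0.2734179   0.1347226 ]
```

View pics/k2.png

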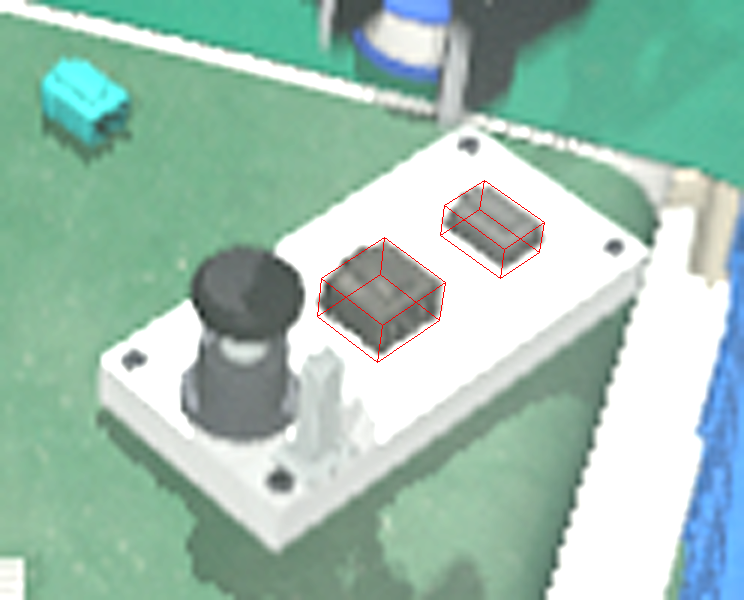

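Both plugs sit flat in their nests (crop ~(382,300) and (492,225)). Shut the fingers and move over the plunger.

Call:
arm_command --steps '[{"translation": [-0.045,-0.004,0],"twist": [0,0,0],"fingers": -1},{"translation": [-0.089,-0.004,0],"twist": [0,0,0],"fingers": -1},{"translation": [-0.089,-0.004,0.02],"twist": [0,0,0],"fingers": -1},{"translation": [-0.089,-0.004,0.03],"twist": [0,0,0],"fingers": -1},{"translation": [-0.089,-0.004,0.03],"twist": [0,0,0],"fingers": -1}]'

```text
time: 14.52
eef_pos: [0.5714, -0.3024, 0.1002]
tcp_rot: [0.963, 0.271, -0.001, -0.001]
contact_force: [0.6, 0.3, 0.5]
opening: 0.002
finger_force: 0.0
```

Call:
arm_command --steps '[{"translation": [0,0,0],"twist": [0,0,0],"fingers": -1},{"translation": [0,0,0],"twist": [0,0,0],"fingers": -1},{"translation": [0,0,0],"twist": [0,0,0],"fingers": -1},{"translation": [0,0,0],"twist": [0,0,0],"fingers": -1}]'

```text
time: 15.02
eef_pos: [0.5717, -0.3034, 0.1022]
tcp_rot: [0.963, 0.27, 0.0, 0.0]
contact_force: [-0.4, -0.5, -0.5]
opening: -0.0
finger_force: 0.0
```

```bash
python3 -c "
from h import *
plan([.5755,-.3057,.076],-58.65)
s=get_state();print(s['eef_pos'],s['contact_force'],s['opening'])"
```

```text
shift [0.0028 0.0052 0.0349] twist [ 0.0004 -0.0002  0.0002] dyaw -0.0 q [-0.64  0.35  1.74  0.    1.05  0.38] t 15.025
[ 0.57165899 -0.30343531  0.10216209] [-0.36613597 -0.48753879 -0.49718666] -0.0004380151218363375
```

Call:
arm_command --steps '[{"translation": [0.0028,0.005,0.01],"twist": [0,0,0],"fingers": -1},{"translation": [0.0028,0.005,0.02],"twist": [0,0,0],"fingers": -1},{"translation": [0.0028,0.005,0.032],"twist": [0,0,0],"fingers": -1},{"translation": [0.0028,0.005,0.032],"twist": [0,0,0],"fingers": -1},{"translation": [0.0028,0.005,0.032],"twist": [0,0,0],"fingers": -1}]'

```text
time: 15.65
eef_pos: [0.5752, -0.3055, 0.0778]
tcp_rot: [0.963, 0.27, -0.0, -0.0]
contact_force: [-0.4, -0.2, -0.3]
opening: 0.002
finger_force: 0.0
```

Call:
arm_command --steps '[{"translation": [0,0,0],"twist": [0,0,0],"fingers": -1},{"translation": [0,0,0.002],"twist": [0,0,0],"fingers": -1},{"translation": [0,0,0.004],"twist": [0,0,0],"fingers": -1},{"translation": [0,0,0.006],"twist": [0,0,0],"fingers": -1},{"translation": [0,0,0.006],"twist": [0,0,0],"fingers": -1}]'

```text
time: 16.27
eef_pos: [0.5753, -0.3056, 0.0739]
tcp_rot: [0.963, 0.27, -0.0, -0.0]
contact_force: [-1.3, 0.0, 3.7]
opening: 0.0
finger_force: 1.6
```

Contact at z = 0.0739, matching the 74 mm plunger top. Press gradually.

Call:
arm_command --steps '[{"translation": [0,0,0.003],"twist": [0,0,0],"fingers": -1},{"translation": [0,0,0.006],"twist": [0,0,0],"fingers": -1},{"translation": [0,0,0.009],"twist": [0,0,0],"fingers": -1},{"translation": [0,0,0.011],"twist": [0,0,0],"fingers": -1},{"translation": [0,0,0.011],"twist": [0,0,0],"fingers": -1}]'

```text
time: 16.9
eef_pos: [0.5753, -0.3056, 0.067]
tcp_rot: [0.963, 0.27, -0.0, -0.0]
contact_force: [-3.8, 3.4, 9.5]
opening: -0.003
finger_force: 5.0
```

Call:
arm_command --steps '[{"translation": [0,0,0],"twist": [0,0,0],"fingers": -1},{"translation": [0,0,0],"twist": [0,0,0],"fingers": -1}]'

```text
time: 17.15
eef_pos: [0.5753, -0.3056, 0.0671]
tcp_rot: [0.963, 0.27, -0.0, -0.0]
contact_force: [-3.8, 2.4, 10.3]
opening: 0.0
finger_force: 5.0
```

Travel is about 7 mm at 10–11 N. Press 1 mm more and hold.

Call:
arm_command --steps '[{"translation": [0,0,0.0014],"twist": [0,0,0],"fingers": -1},{"translation": [0,0,0.0014],"twist": [0,0,0],"fingers": -1},{"translation": [0,0,0.0014],"twist": [0,0,0],"fingers": -1},{"translation": [0,0,0.0014],"twist": [0,0,0],"fingers": -1},{"translation": [0,0,0.0014],"twist": [0,0,0],"fingers": -1}]'

```text
time: 17.77
eef_pos: [0.5753, -0.3056, 0.0662]
tcp_rot: [0.963, 0.27, -0.0, -0.0]
contact_force: [-4.3, 2.7, 10.7]
opening: -0.004
finger_force: 5.4
```

Call:
arm_command --steps '[{"translation": [0,0,0],"twist": [0,0,0],"fingers": -1},{"translation": [0,0,0],"twist": [0,0,0],"fingers": -1},{"translation": [0,0,0],"twist": [0,0,0],"fingers": -1},{"translation": [0,0,0],"twist": [0,0,0],"fingers": -1},{"translation": [0,0,0],"twist": [0,0,0],"fingers": -1}]'

```text
time: 18.4
eef_pos: [0.5753, -0.3056, 0.0662]
tcp_rot: [0.963, 0.27, -0.0, -0.0]
contact_force: [-4.2, 2.2, 10.9]
opening: -0.002
finger_force: 5.4
```

Call:
arm_command --steps '[{"translation": [0,0,0],"twist": [0,0,0],"fingers": -1},{"translation": [0,0,0],"twist": [0,0,0],"fingers": -1},{"translation": [0,0,0],"twist": [0,0,0],"fingers": -1},{"translation": [0,0,0],"twist": [0,0,0],"fingers": -1},{"translation": [0,0,0],"twist": [0,0,0],"fingers": -1}]'

```text
time: 19.02
eef_pos: [0.5753, -0.3056, 0.0662]
tcp_rot: [0.963, 0.27, -0.0, -0.0]
contact_force: [-5.5, 3.7, 10.3]
opening: 0.004
finger_force: 5.4
```

Call:
arm_command --steps '[{"translation": [0,0,0],"twist": [0,0,0],"fingers": -1},{"translation": [0,0,0],"twist": [0,0,0],"fingers": -1},{"translation": [0,0,0],"twist": [0,0,0],"fingers": -1},{"translation": [0,0,0],"twist": [0,0,0],"fingers": -1},{"translation": [0,0,0],"twist": [0,0,0],"fingers": -1}]'

```text
time: 19.65
eef_pos: [0.5754, -0.3056, 0.0663]
tcp_rot: [0.963, 0.27, -0.0, -0.0]
contact_force: [-4.5, 2.9, 10.3]
opening: -0.004
finger_force: 5.4
```

Call:
arm_command --steps '[{"translation": [0,0,0],"twist": [0,0,0],"fingers": -1},{"translation": [0,0,0],"twist": [0,0,0],"fingers": -1},{"translation": [0,0,0],"twist": [0,0,0],"fingers": -1},{"translation": [0,0,0],"twist": [0,0,0],"fingers": -1},{"translation": [0,0,0],"twist": [0,0,0],"fingers": -1}]'

```text
time: 20.27
eef_pos: [0.5754, -0.3056, 0.0663]
tcp_rot: [0.963, 0.27, -0.0, -0.0]
contact_force: [-4.8, 3.1, 10.6]
opening: 0.006
finger_force: 5.4
```

Call:
arm_command --steps '[{"translation": [0,0,0],"twist": [0,0,0],"fingers": -1},{"translation": [0,0,0],"twist": [0,0,0],"fingers": -1},{"translation": [0,0,0],"twist": [0,0,0],"fingers": -1},{"translation": [0,0,0],"twist": [0,0,0],"fingers": -1},{"translation": [0,0,0],"twist": [0,0,0],"fingers": -1}]'

```text
time: 20.9
eef_pos: [0.5754, -0.3056, 0.0662]
tcp_rot: [0.963, 0.27, -0.0, -0.0]
contact_force: [-3.7, 2.8, 11.2]
opening: -0.001
finger_force: 5.4
```

```bash
python3 -c "
from h import *
print(sign_off())"
```

```text
the job is handed in; nothing more can be done
None
```

The job is handed in, though no verdict came back: both plugs are seated flat in their own nests, and the plunger was held about 7.7 mm down at roughly 11 N for over 3 s and is still held.

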